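# Bolt the larger storage box

### The job

Two plywood storage boxes of different size stand on the counter, each with its lid bolt drawn back. Bolt the larger box shut: lift its bolt handle up out of its notch, slide the bolt into the keeper, and lower the handle fully into the other notch. Leave the bolt of the smaller box drawn back in its notch.

Things in the scene. Friction and masses are not known exactly. Their poses are not given: they have to be found in the camera images.
- box_big: the larger plywood storage box, 250 mm long (y) by 170 (x), fixed, lid top 95 mm up, lid shut and immovable. Origin: centre of underside; z up; the bolt handle sticks out over its -x (front) side; +y runs along the bolt to the keeper loop. Bolt axis: along y, x = -55 mm, 119 mm up; guides and keeper reach 132 mm. A loose steel ring cutter stands on the rear of the lid
- box_small: the smaller plywood storage box, 200 mm long (y) by 120 (x), fixed, lid top 70 mm up, lid shut and immovable. Origin: centre of underside; z up; the bolt handle sticks out over its -x (front) side; +y runs along the bolt to the keeper loop. Bolt axis: along y, x = -30 mm, 94 mm up; guides and keeper reach 107 mm. A loose steel ring cutter stands on the rear of the lid
- knob_big (a point): centre of the 24 mm ball knob ending the bolt handle of the larger box, 75 mm from the bolt axis (12 mm steel stem). At the start it is 119 mm up, 45 mm clear of the front face, nothing under it. A 5 mm thick notched steel plate crosses under the stem 28 mm from the axis: two notches 32 mm wide, 60 mm between centres, teeth 8 mm higher than the axis
- knob_small (a point): centre of the 24 mm ball knob ending the bolt handle of the smaller box, 75 mm from the bolt axis (12 mm steel stem). At the start it is 94 mm up, 45 mm clear of the front face, nothing under it. A 5 mm thick notched steel plate crosses under the stem 28 mm from the axis: two notches 32 mm wide, 60 mm between centres, teeth 8 mm higher than the axis
- bolt_big (a joint): slide of the steel bolt of the larger box, m, growing toward the box's +y, into the keeper; stops at 0 and 0.08. First notch (drawn back): 0 to 0.020; second notch (bolt in the keeper): 0.060 to 0.080; between them the tooth blocks the lowered handle. About 1 N of friction
- lift_big (a joint): lift of the bolt handle of the larger box, rad: 0 level in a notch, growing as the knob rises in an arc of 75 mm radius about the bolt axis, up and back over the lid, to 1.45. Clears the tooth from about 0.5 (knob 36 mm up); 0.8 is comfortable. No spring: let go, it (70 g) falls into a notch, or rests on a tooth at about 0.48
- bolt_small (a joint): slide of the steel bolt of the smaller box, m, growing toward the box's +y, into the keeper; stops at 0 and 0.08. First notch (drawn back): 0 to 0.020; second notch (bolt in the keeper): 0.060 to 0.080; between them the tooth blocks the lowered handle. About 1 N of friction
- lift_small (a joint): lift of the bolt handle of the smaller box, rad: 0 level in a notch, growing as the knob rises in an arc of 75 mm radius about the bolt axis, up and back over the lid, to 1.45. Clears the tooth from about 0.5 (knob 36 mm up); 0.8 is comfortable. No spring: let go, it (70 g) falls into a notch, or rests on a tooth at about 0.48

How it is judged:
On the way, in this order (a step that is already met when the one before it is completed fails the run):
1. the handle of the larger box's bolt is lifted out of its notch (value of joint lift_big above 0.4 rad), for 0.1 s.
2. the bolt of the larger box is slid as far as the second notch (value of joint bolt_big above 0.058 m), for 0.1 s.
At the end, for the whole second after the job is handed in: The larger box's bolt is shot (slide past 0.058 m) with its handle down in the second notch (lift under 0.12 rad), and the smaller box's bolt is still in its first notch (slide under 0.025 m, lift under 0.12 rad) (value of joint bolt_big above 0.058 m and value of joint each of lift_big, lift_small below 0.12 rad and value of joint bolt_small below 0.025 m); the robot touches nothing.
It fails at once if the handle of the smaller box's bolt is lifted out of its notch (value of joint lift_small above 0.4 rad).
It also fails if it takes over 35 s, if anything falls off the work surface, if the arm or the gripper's body presses on something with over 40 N, if the wrist force passes 120 N, or if a joint passes its speed limit or range.

### The arm

A 7-joint arm with a two-finger parallel gripper is mounted at the origin on a cart in front of the work surface, level with it; the furniture and walls round the work are solid. World frame = base frame: x ahead of the robot, y to its left, z up, the work surface at z = 0. Lengths are in m, angles in rad, forces in N, time in s.
With the tool pointing down it reaches from about 0.35 to 0.9 m from the base axis. Payload 8.1 kg.
Tool frame: the origin (TCP) lies midway between the tips of the shut fingers; the grasp point (between the pads) lies arm.tcp_to_grasp behind it (arm.tcp_to_grasp is the distance from the TCP to the grasp point, in m); z points along the fingers, y is the line along which they close (so a half turn about z gives the same grasp; the last joint's range is limited). The gripper opens to 92 mm and grips with 3 to 60 N. Pads are 19 mm wide; open, the fingers measure 130 mm over their backs; the gripper's body (75 mm by 190 mm) begins 47 mm behind the grasp point.
Start: joints at [1.128, 0.434, 0.025, 1.573, -0.012, 1.134, -0.075], TCP at [0.208, -0.589, 0.188] pointing down, gripper open.
Joint ranges: [-2.62, 2.62], [-0.44, 2.09], [-1.27, 1.32], [0.08, 2.57], [-1.32, 4.46], [0.12, 2], [-2.74, 2.74]. Speed limits (rad/s): [2.22, 2.22, 3.01, 3.01, 3.14, 3.14, 3.14].

### API

Orientations are given as a rotation vector (axis times angle).
In Python, from cell import observe, get_image, arm gives the robot as it stands. The module is installed in compiled form; this text tells all that it offers.
- The arm moves only by the tool drive_tool, never from a script. Its argument "steps" is a list of rows, each a list of 5 numbers: the closure, from 0 (fully open) to 1 (shut), then the shift along the world's x, y, z in mm, then the turn about the world's z in rad. In form: [[hand, x, y, z, roll], ...]. A call has 1 to 20 rows; each row shifts and turns the commanded pose from where the row before left it; what a row does not reach is not made up. A row lasts 1/12 s, in which the tool goes at most 41.7 mm and 7.16 degrees, less where a joint would pass 70% of its speed; a pose out of reach is approached as far as the arm can. A call with a gripper value outside its range is refused whole. The fingers move at their own pace and stop on an object; "grip_force" is the grip in N (left out, the last holds). Time passes only in rows, so rows that do not move let the fingers close. It gives the time, the measured TCP pose, the force, the opening and the grip force at its end, in the units of the state.
- observe(): the state, without advancing time (a new reading comes with each control period).
- get_image(name): name is "scene" or "top"; returns a dict with "image" (384x512x3 uint8, red, green, blue), "vfov" (degrees; the focal length in pixels is half the picture's height over the tangent of half this angle, whatever the lens; pixels are square), "cx", "cy" (the principal point, pixels), "xyz" and "attitude" of the camera in the world. Camera axes: x right, y down, z forward; pixel columns grow to the right and rows downward; lengths in m; the calibration is good to about 2 mm. A picture is of the moment at which its call begins. There is no depth.
- arm.sign_off(): hands the job in; it is judged then, once.
The state is a dict: "clock": time; "joints": joint angles; "dq": joint speeds; "joint_efforts": joint torques, N m; "position": TCP position; "ee_rot": TCP orientation; "force": force on the tool from outside, world axes, zero at the start; "ft_torque": the same for the moment, N m; "width": opening from 0.0 (shut) to 1.0 (fully open); "gripper_force": force on a finger pad.
Only numpy, scipy, OpenCV 4.12 (cv2) and the standard library are available. Lean on these libraries where they do the work, as an engineer would, in place of code of your own. Each camera call takes 0.05 s, during which the arm holds its last target. There are 200 camera calls.

## Working session

There is one attempt and no reset: what is moved stays moved. The work goes in short steps, Python scripts to look and compute and a tool call to move; the robot and the scene stay as the last step left them, time stands still between calls to the robot, and variables do not carry over. Pictures are saved under pics/ and viewed, at most 10 in all, crops included, and the job is handed in when it is done.

Besides the shell and the picture viewer there is one more tool, called after "Call:" in YAML: its name, and indented under it one key for each argument. drive_tool: Moves the arm, as the interface text tells. Its arguments: {"type":"object","properties":{"steps":{"type":"array"},"grip_force":{"type":"number"}},"required":["steps"]}

```bash
mkdir -p pics
python3 - <<'E'
from cell import observe,get_image,arm
import cv2,numpy as np
s=observe()
print(s, arm.tcp_to_grasp)
for n in("scene","top"):
    d=get_image(n); cv2.imwrite(f"pics/{n}0.png",d["image"][:,:,::-1]); print(n,{k:v for k,v in d.items() if k!="image"})
E
```

```text
{'clock': 0.0, 'joints': array([ 1.12843558,  0.43518408,  0.02497995,  1.574105  , -0.01159139,
        1.13400595, -0.07510412]), 'dq': array([-8.53694064e-04, -8.97571999e-04,  5.73593989e-04,  1.44081901e-04,
        6.37492089e-04, -3.66666641e-04,  2.13965117e-05]), 'joint_efforts': array([-3.73687344e-04, -6.67853165e+01,  9.84773263e-01, -3.14456999e+01,
       -6.05644402e-02,  4.29920037e-02,  1.64664098e-04]), 'position': array([ 0.20802885, -0.58874954,  0.18676622]), 'ee_rot': array([-3.09490910e+00, -5.30758963e-01,  6.45642068e-04]), 'force': array([ 0.07540597, -0.28441462, -0.38893324]), 'ft_torque': array([0.02833884, 0.0215276 , 0.02533017]), 'gripper_force': 0.0, 'width': 1.002068688021177} 0.0188
scene {'vfov': 45.56930580066157, 'cx': 258.72158834974334, 'cy': 184.08502932743198, 'xyz': array([-0.15372798,  0.81347855,  0.76181521]), 'attitude': array([-0.79700254,  2.34667375, -1.35625231])}
top {'vfov': 48.54185570433669, 'cx': 248.89895930638838, 'cy': 194.5193688981365, 'xyz': array([ 0.33839084, -0.06052821,  1.05752481]), 'attitude': array([-1.97230624,  2.2583097 , -0.22974647])}
```

View pics/scene0.png

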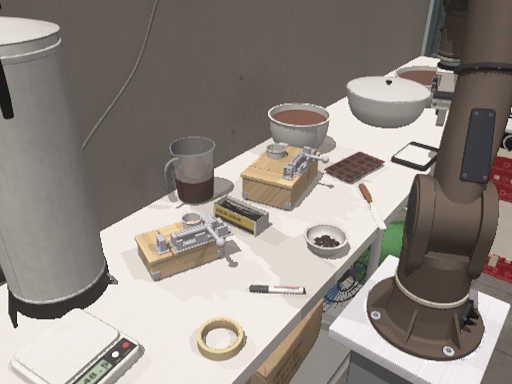

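View pics/top0.png

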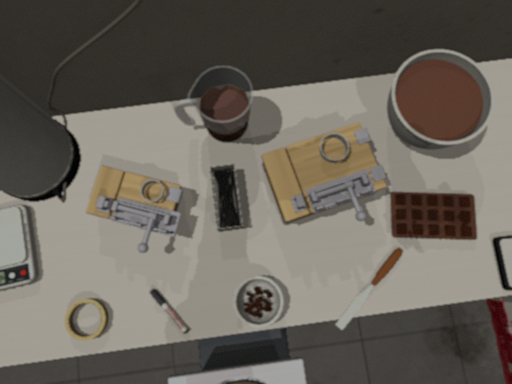

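The larger box is on the right in the top view, with its knob near (361,213) and its ring near (335,149). In the scene view it is the rear box, with its knob near (322,158). I'll zoom in on both.

```bash
cat > h.py <<'E'
import numpy as np,cv2
from cell import get_image,observe
from scipy.spatial.transform import Rotation as R
def ray(d,p):
    f=d["image"].shape[0]/2/np.tan(np.radians(d["vfov"])/2)
    v=R.from_rotvec(d["attitude"]).apply([(p[0]-d["cx"])/f,(p[1]-d["cy"])/f,1]); return np.array(d["xyz"]),v/np.linalg.norm(v)
def plane(d,p,z):
    o,v=ray(d,p); return o+v*(z-o[2])/v[2]
def tri(a,p,b,q):
    o1,v1=ray(a,p);o2,v2=ray(b,q)
    t=np.linalg.lstsq(np.c_[v1,-v2],o2-o1,rcond=None)[0]
    x,y=o1+t[0]*v1,o2+t[1]*v2; return (x+y)/2,np.linalg.norm(x-y)
E
python3 - <<'E'
import cv2,numpy as np
t=cv2.imread("pics/top0.png")[115:235,250:400]; s=cv2.imread("pics/scene0.png")[135:215,235:335]
t=cv2.resize(t,None,fx=4,fy=4,interpolation=cv2.INTER_CUBIC); s=cv2.resize(s,None,fx=6,fy=6,interpolation=cv2.INTER_CUBIC)
cv2.imwrite("pics/tc.png",t);cv2.imwrite("pics/sc.png",s)
E
```

```text
(no output)
```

View pics/tc.png

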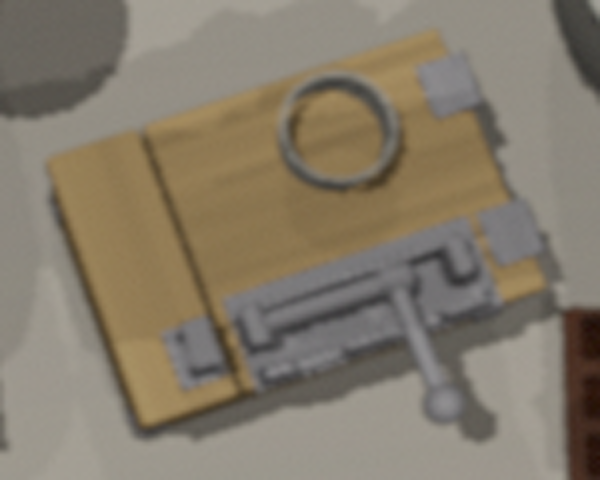

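View pics/sc.png

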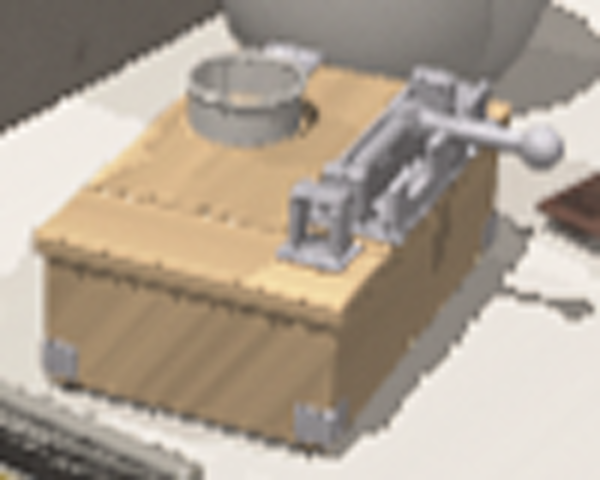

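The top crop gives the knob at (443,403), the lid corners at (47,160), (438,30) and (142,428), and the keeper at the left (+y toward image left). The scene crop gives the knob at (543,148), with the handle level.

Run:
```python
from h import *
t=get_image("top");s=get_image("scene")
T=lambda u,v:((u+.5)/4-.5+250,(v+.5)/4-.5+115); S=lambda u,v:((u+.5)/6-.5+235,(v+.5)/6-.5+135)
k,e=tri(t,T(443,403),s,S(543,148)); print("knob",k,e,plane(t,T(443,403),.119))
a,b,c,d=[plane(t,T(*p),.095) for p in[(47,160),(438,30),(142,428),(548,290)]]
print(a,b,c,d); print([np.linalg.norm(x) for x in(a-b,a-c,c-d,b-d)])
u=((a-b)+(c-d))/2; yaw=np.arctan2(u[1],u[0])-np.pi/2; x=np.array([np.cos(yaw),np.sin(yaw)]);y=np.array([-x[1],x[0]])
ctr=(a+b+c+d)[:2]/4
print("yaw",yaw,"ctr",ctr,"xax",x,"yax",y,"knob rel",(k[:2]-ctr)@x,(k[:2]-ctr)@y)
st=plane(t,T(398,285),.119); print("stem dir",k[:2]-st[:2],(k[:2]-st[:2])@x,(k[:2]-st[:2])@y)
ring=plane(t,T(340,130),.12);print("ring",ring)
o=observe();M=R.from_rotvec(o["ee_rot"]).as_matrix();print("tool y",M[:,1],"tool z",M[:,2])
```

```text
knob [ 0.45046943 -0.32620319  0.11601224] 0.0001687610680034811 [ 0.45004045 -0.32540143  0.119     ]
[ 0.62645021 -0.12836584  0.095     ] [ 0.67507169 -0.37135299  0.095     ] [ 0.46181111 -0.15966644  0.095     ] [ 0.50977097 -0.40475614  0.095     ]
[np.float64(0.2478039595417067), np.float64(0.16758807294385453), np.float64(0.24973808861438937), np.float64(0.16864192299219152)]
yaw 0.19535763634365533 ctr [ 0.56827599 -0.26603535] xax [0.98097831 0.19411738] yax [-0.19411738  0.98097831] knob rel -0.12724530314449167 -0.036155041335410795
stem dir [-0.06928115 -0.01338846] -0.07056223657051988 0.00031488722366090037
ring [ 0.61404464 -0.29610253  0.12      ]
tool y [ 3.33258040e-01 -9.42835199e-01 -9.30752694e-04] tool z [-3.75943055e-04  8.54302262e-04 -9.99999564e-01]
```

Knob is at about (0.450, -0.326, 0.118), and the box yaw is 0.195. The sizes agree with the given ones. Next I move above the knob and turn -0.144 rad so the fingers close along the bolt.

Call:
drive_tool:
  steps:
    - [0,16,17.5,0,-0.02]
    - [0,16,17.5,0,-0.02]
    - [0,16,17.5,0,-0.02]
    - [0,16,17.5,0,-0.02]
    - [0,16,17.5,0,-0.02]
    - [0,16,17.5,0,-0.02]
    - [0,16,17.5,0,-0.024]
    - [0,16,17.5,0,0]
    - [0,16,17.5,0,0]
    - [0,16,17.5,0,0]
    - [0,16,17.5,0,0]
    - [0,16,17.5,0,0]
    - [0,16,17.5,0,0]
    - [0,16,17.5,0,0]
    - [0,18,18,0,0]
    - [0,0,0,0,0]
    - [0,0,0,0,0]
  grip_force: 15

```text
clock: 1.62
position: [0.4514, -0.3248, 0.1874]
ee_rot: [-3.126, -0.312, -0.0]
force: [-0.6, -0.7, -0.0]
width: 1.002
gripper_force: 0.0
```

Call:
drive_tool:
  steps:
    - [0,0,0,-15,0]
    - [0,0,0,-15,0]
    - [0,0,0,-15,0]
    - [0,0,0,-15,0]
    - [0,0,0,-15,0]
    - [0,-1,-1,-14,0]
    - [0,0,0,0,0]
    - [0,0,0,0,0]

```text
clock: 2.28
position: [0.4481, -0.3279, 0.0982]
ee_rot: [-3.126, -0.305, 0.003]
force: [0.6, -0.5, -0.2]
width: 1.0
gripper_force: 0.0
```

Run:
```python
from h import *
im=[]
for n,(a,b,c,d) in{"scene":(120,220,260,390),"top":(150,250,300,430)}.items():
    i=get_image(n)["image"][a:b,c:d,::-1]; im.append(cv2.resize(i,(390,300),interpolation=cv2.INTER_CUBIC))
cv2.imwrite("pics/g1.png",np.hstack(im))
```

```text
(no output)
```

View pics/g1.png

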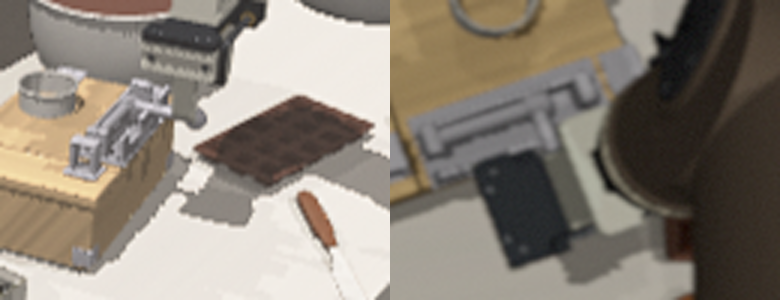

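The gripper body sits over the knob; the near finger ends around (195,120) in the left panel, next to the stem end. There is no contact force, so I close.

Call:
drive_tool:
  steps:
    - [1,0,0,0,0]
    - [1,0,0,0,0]
    - [1,0,0,0,0]
    - [1,0,0,0,0]
    - [1,0,0,0,0]
    - [1,0,0,0,0]
    - [1,0,0,0,0]
    - [1,0,0,0,0]
    - [1,0,0,0,0]
    - [1,0,0,0,0]

```text
clock: 3.22
position: [0.4493, -0.3273, 0.0985]
ee_rot: [-3.127, -0.307, 0.0]
force: [0.1, 0.3, -0.5]
width: 0.326
gripper_force: 0.0
```

Call:
drive_tool:
  steps:
    - [1,0,0,0,0]
    - [1,0,0,0,0]
    - [1,0,0,0,0]
    - [1,0,0,0,0]

```text
clock: 3.55
position: [0.4493, -0.3273, 0.0985]
ee_rot: [3.127, 0.307, -0.0]
force: [0.7, -0.6, 1.0]
width: 0.037
gripper_force: 0.0
```

It closed to 3 mm, so it missed the knob. I'll look.

Run:
```python
from h import *
im=[]
for n,(a,b,c,d) in{"scene":(125,185,280,358),"top":(150,250,300,430)}.items():
    i=get_image(n)["image"][a:b,c:d,::-1]; im.append(cv2.resize(i,(390,300),interpolation=cv2.INTER_CUBIC))
cv2.imwrite("pics/g2.png",np.hstack(im))
```

```text
(no output)
```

View pics/g2.png

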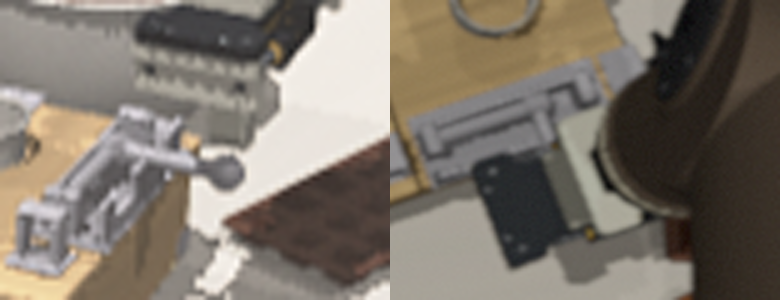

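Run:
```python
from h import *
o=observe();p=o["position"];print(p)
def proj(d,X):
    f=d["image"].shape[0]/2/np.tan(np.radians(d["vfov"])/2);c=R.from_rotvec(d["attitude"]).inv().apply(X-d["xyz"]);return f*c[:2]/c[2]+[d["cx"],d["cy"]]
for n in("scene","top"):
    d=get_image(n);print(n,d["vfov"],d["cx"],d["cy"],d["xyz"],d["attitude"])
    for nm,X in(("tcp",p),("grasp",p+[0,0,.0188]),("bodybot",p+[0,0,.066])):
        print(nm,proj(d,X))
    ax=np.array([.981,.194,0]);ay=np.array([-.194,.981,0])
    for sx in(-1,1):
        for sy in(-1,1): print("body",sx,sy,proj(d,p+[0,0,.066]+ax*sx*.0375+ay*sy*.095))
d=get_image("scene");i=d["image"][100:190,260:380,::-1];a=cv2.resize(i,(400,300),interpolation=cv2.INTER_CUBIC)
d=get_image("top");b=cv2.resize(d["image"][:,:,::-1],(400,300));cv2.imwrite("pics/g3.png",np.hstack([a,b]))
```

```text
[ 0.44929075 -0.32728527  0.09854149]
scene 45.56930580066157 258.72158834974334 184.08502932743198 [-0.15372798  0.81347855  0.76181521] [-0.79700254  2.34667375 -1.35625231]
tcp [325.17584342 164.20267461]
grasp [325.64909659 158.85191671]
bodybot [326.8652928  145.10119767]
body -1 -1 [347.70693037 136.03646292]
body -1 1 [328.58534142 160.21954988]
body 1 -1 [325.34880221 131.77201697]
body 1 1 [304.16810166 154.97297558]
top 48.54185570433669 248.89895930638838 194.5193688981365 [ 0.33839084 -0.06052821  1.05752481] [-1.97230624  2.2583097  -0.22974647]
tcp [358.95362884 216.97492444]
grasp [361.07879332 215.70655501]
bodybot [366.79589783 212.29439528]
body -1 -1 [415.05498438 214.46666562]
body -1 1 [331.39920364 243.60346576]
body 1 -1 [401.16377271 181.89533567]
body 1 1 [318.64749476 210.12710709]
```

View pics/g3.png

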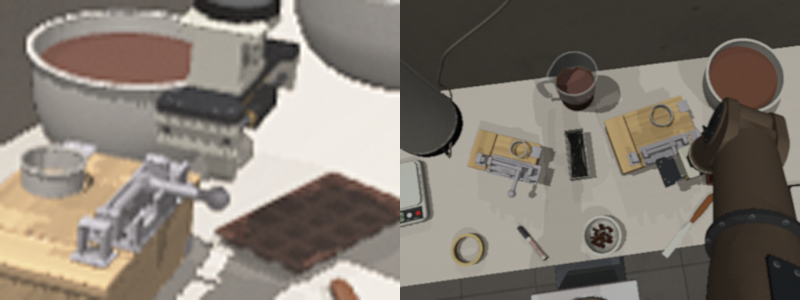

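Run:
```python
from h import *
t=get_image("top");s=get_image("scene")
p=observe()["position"];ax=np.array([.981,.194,0]);ay=np.array([-.194,.981,0])
for a,b in(((328.3,205),(307,130.6)),((340.7,239),(332.5,136))):
    k,e=tri(t,a,s,b);print(k,e,"rel tcp: x,y,z",(k-p)@ax,(k-p)@ay,k[2]-p[2])
# colour-segmented dark plate contours
for n,d,(r0,r1,c0,c1) in(("scene",s,(115,150,295,345)),("top",t,(190,250,320,365))):
    g=d["image"][r0:r1,c0:c1].max(2)<60
    c=max(cv2.findContours(g.astype(np.uint8),0,2)[0],key=cv2.contourArea);print(n,cv2.approxPolyDP(c,2,True)[:,0]+[c0,r0])
i=s["image"][125:185,295:345,::-1];j=t["image"][190:250,325:385,::-1]
cv2.imwrite("pics/g4.png",np.hstack([cv2.resize(i,(400,480),interpolation=cv2.INTER_CUBIC),cv2.resize(j,(400,480),interpolation=cv2.INTER_CUBIC)]))
```

```text
[ 0.46515776 -0.23237345  0.24061791] 0.002449836181729444 rel tcp: x,y,z 0.03396442061829533 0.09003851431813138 0.14208021690048517
[ 0.39392425 -0.24662261  0.23857721] 0.004167427325777666 rel tcp: x,y,z -0.038679990068293146 0.08987938323469527 0.1400395267224006
scene [[344 115]
 [340 115]
 [340 120]
 [332 129]
 [337 127]
 [334 131]
 [338 131]
 [337 136]
 [342 126]
 [336 125]]
top [[328 205]
 [327 208]
 [341 238]
 [357 228]
 [364 227]
 [358 225]
 [349 203]
 [335 202]]
```

View pics/g4.png

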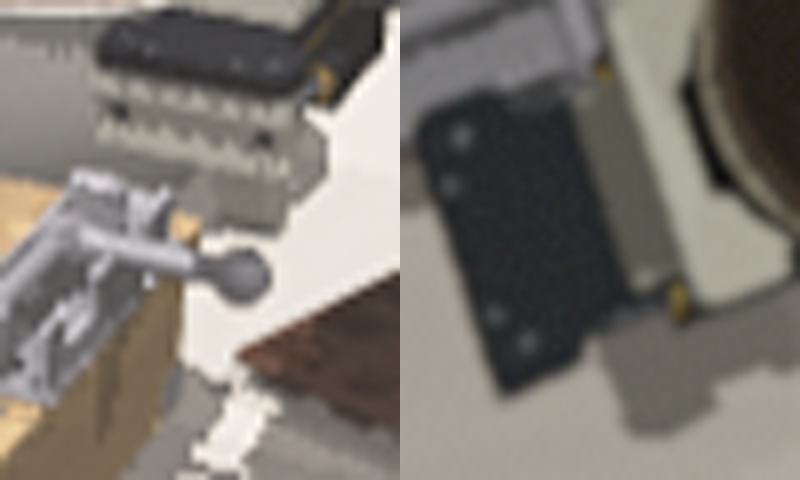

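The body plate triangulates correctly in x and y relative to the TCP. The visible fingertips, at (330,154) in the scene view, correspond to z≈0.133, about 34 mm above the reported TCP. So the fingers closed just above the ball. I'll open, lower 30 mm (safe under either reading of the height) and close again.

Call:
drive_tool:
  steps:
    - [0.2,0,0,0,0]
    - [0.2,0,0,0,0]
    - [0.2,0,0,0,0]
    - [0.2,0,0,0,0]
    - [0.2,0,0,0,0]
    - [0.2,0,0,0,0]
    - [0.2,0,0,0,0]
    - [0.2,0,0,0,0]
    - [0.2,0,0,0,0]
    - [0.2,0,0,0,0]
    - [0.2,0,0,0,0]
    - [0.2,0,0,-6,0]
    - [0.2,0,0,-6,0]
    - [0.2,0,0,-6,0]
    - [0.2,0,0,-6,0]
    - [0.2,0,0,-6,0]
    - [0.2,0,0,0,0]

```text
clock: 5.37
position: [0.4484, -0.3267, 0.0669]
ee_rot: [-3.125, -0.307, 0.003]
force: [-0.3, 0.5, -0.5]
width: 0.802
gripper_force: 0.0
```

Call:
drive_tool:
  steps:
    - [1,0,0,0,0]
    - [1,0,0,0,0]
    - [1,0,0,0,0]
    - [1,0,0,0,0]
    - [1,0,0,0,0]
    - [1,0,0,0,0]
    - [1,0,0,0,0]
    - [1,0,0,0,0]
    - [1,0,0,0,0]
    - [1,0,0,0,0]
    - [1,0,0,0,0]
    - [1,0,0,0,0]

```text
clock: 6.37
position: [0.4493, -0.3272, 0.0686]
ee_rot: [-3.126, -0.307, 0.0]
force: [0.3, 0.5, 1.6]
width: 0.244
gripper_force: 15.0
```

Width is 22 mm at 15 N: the knob is held. Next I lift along the arc to about 0.75 rad.

Call:
drive_tool:
  steps:
    - [1,0.6,0.1,9.4,0]
    - [1,1.7,0.3,9.2,0]
    - [1,2.8,0.6,8.9,0]
    - [1,3.9,0.8,8.5,0]
    - [1,4.9,1.0,7.9,0]
    - [1,5.8,1.2,7.2,0]
    - [1,0,0,0,0]
    - [1,0,0,0,0]
    - [1,0,0,0,0]

```text
clock: 7.12
position: [0.4685, -0.3239, 0.1197]
ee_rot: [3.126, 0.306, -0.001]
force: [-4.1, -1.4, 2.6]
width: 0.242
gripper_force: 15.0
```

Call:
drive_tool:
  steps:
    - [1,-2.1,10.8,0,0]
    - [1,-2.1,10.8,0,0]
    - [1,-2.1,10.8,0,0]
    - [1,-2.1,10.8,0,0]
    - [1,-2.1,10.8,0,0]
    - [1,-2.1,10.8,0,0]
    - [1,0,0,0,0]
    - [1,0,0,0,0]
    - [1,0,0,0,0]

```text
clock: 7.87
position: [0.4547, -0.2571, 0.1194]
ee_rot: [-3.125, -0.308, 0.004]
force: [-5.9, -0.9, 5.7]
width: 0.251
gripper_force: 15.0
```

Run:
```python
from h import *
im=[]
for n,(a,b,c,d) in{"scene":(100,190,250,367),"top":(145,245,300,430)}.items():
    i=get_image(n)["image"][a:b,c:d,::-1]; im.append(cv2.resize(i,(390,300),interpolation=cv2.INTER_CUBIC))
cv2.imwrite("pics/g5.png",np.hstack(im))
```

```text
(no output)
```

View pics/g5.png

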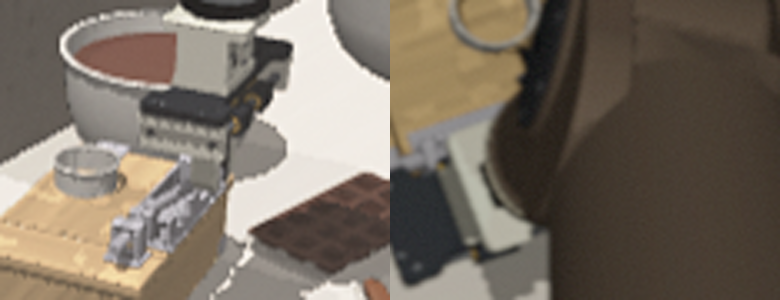

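The knob is still held (width 23 mm) and has slid 68 mm without meeting the stop. The left panel shows the gripper near (210,160), moved toward the keeper. Next I lower it along the arc.

Call:
drive_tool:
  steps:
    - [1,-5.8,-1.2,-7.2,0]
    - [1,-4.9,-1.0,-7.9,0]
    - [1,-3.9,-0.8,-8.5,0]
    - [1,-2.8,-0.6,-8.9,0]
    - [1,-1.7,-0.3,-9.2,0]
    - [1,-0.6,-0.1,-9.4,0]
    - [1,0,0,-1,0]
    - [1,0,0,0,0]
    - [1,0,0,0,0]

```text
clock: 8.72
position: [0.4369, -0.2622, 0.0669]
ee_rot: [-3.126, -0.307, 0.0]
force: [0.1, 0.3, -0.8]
width: 0.249
gripper_force: 15.0
```

Call:
drive_tool:
  steps:
    - [0.2,0,0,0,0]
    - [0.2,0,0,0,0]
    - [0.2,0,0,0,0]
    - [0.2,0,0,0,0]
    - [0.2,0,0,0,0]
    - [0.2,0,0,0,0]
    - [0.2,0,0,0,0]
    - [0.2,0,0,0,0]
    - [0.2,0,0,0,0]
    - [0.2,0,0,0,0]
    - [0.2,0,0,0,0]
    - [0.2,0,0,0,0]

```text
clock: 9.72
position: [0.4367, -0.2625, 0.0675]
ee_rot: [3.127, 0.307, -0.0]
force: [-0.2, 0.3, -0.5]
width: 0.801
gripper_force: 0.0
```

Call:
drive_tool:
  steps:
    - [0.2,0,0,10,0]
    - [0.2,0,0,15,0]
    - [0.2,0,0,20,0]
    - [0.2,0,0,20,0]
    - [0.2,0,0,20,0]
    - [0.2,0,0,20,0]
    - [0.2,-5,-15,15,0]
    - [0.2,-10,-25,5,0]
    - [0.2,-10,-30,0,0]
    - [0.2,-10,-30,0,0]
    - [0.2,-10,-30,0,0]
    - [0.2,-10,-30,0,0]
    - [0.2,-10,-30,0,0]
    - [0.2,0,0,0,0]
    - [0.2,0,0,0,0]

```text
clock: 10.97
position: [0.3703, -0.4542, 0.1929]
ee_rot: [3.127, 0.301, -0.001]
force: [0.5, 1.3, 0.5]
width: 0.799
gripper_force: 0.0
```

Run:
```python
from h import *
im=[]
for n,(a,b,c,d) in{"scene":(130,220,230,347),"top":(125,225,260,390)}.items():
    i=get_image(n)["image"][a:b,c:d,::-1]; im.append(cv2.resize(i,(390,300),interpolation=cv2.INTER_CUBIC))
cv2.imwrite("pics/g6.png",np.hstack(im))
```

```text
(no output)
```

View pics/g6.png

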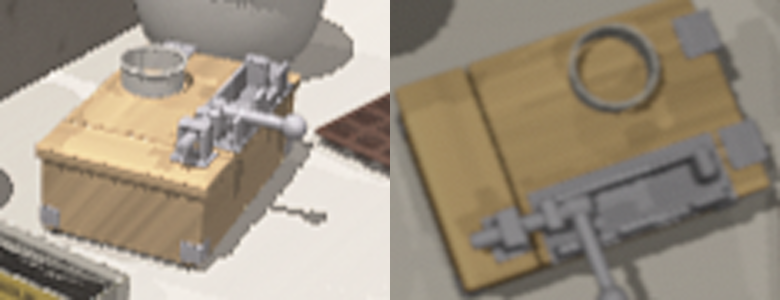

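The bolt passes through the keeper (right panel, around (480,235)) and the handle is level, with the knob at (293,125) and (608,281). I'll check the knob position numerically, then hand in.

Run:
```python
from h import *
from cell import arm
k,e=tri(get_image("top"),(332.5,218.5),get_image("scene"),(317.7,167.3))
d=k-[.4505,-.3262,.116];s=d[:2]@[-.194,.981];print(k,e,"slide",s,"dz",d[2])
if s>.058 and abs(d[2])<.009: print(arm.sign_off())
```

```text
[ 0.44738099 -0.26627447  0.1141645 ] 0.010668722533787726 slide 0.05939202910107778 dz -0.0018354988760446306
the job is handed in; nothing more can be done
None
```

The larger box is bolted shut: its bolt is in the keeper with the handle down in the second notch. I never touched the smaller box's bolt. I handed the job in about 11 s into the run. The last camera check put the slide at 59 mm (rays 11 mm apart, so a rough reading), against about 66 mm from the tool's own travel; the threshold is 58 mm, and no verdict was returned.

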